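Turn the swivel hook over the drip tray and hang the slide rack on it

TASK

Turn the draining stand's swivel hook until it points straight out over the middle of the drip tray, while the slide rack still stands on the worktop. Then hang the slide rack by its wire bail on the hook, in behind the upturned tip and hanging upright over the tray, and let go, leaving the other things on the bench where they are.

Things in the scene. Friction and masses are not known exactly. Their poses are not given: they have to be found in the camera images.
- stand: Fixed draining stand: dark steel disc foot, 112 mm across and 9 mm high. Origin on the worktop at the axis of the upright post that turns in it; z up.
- post: Steel post, 14 mm thick, top 235 mm above the worktop, carrying the hook. Turns endlessly about z either way against 0.12 N m of friction (about 2 N at the hook), stays where left. Origin on its axis at worktop level; x = the way the hook points. The hook's collar (26 mm across, 22 high) is clamped at a height that differs each run and is not reported: feel or look for it. 25 N does not shift it.
- post_top (a point): Centre of the post's top end, 235 mm above the worktop. Below it is the hook: a round bar 8 mm thick, centre line 166 to 216 mm above the worktop (differs each run), level out to 68 mm from the post axis, then rising to an upturned tip centred 78 mm from the axis and 12 mm above that line (tip's top 16 mm above it). A black-headed clamp screw sticks out 33 mm on the side away from the hook.
- post_pointer (a point): Tip of the small black pointer on the post's foot, which turns with the post and points the same way as the hook; 34 mm from the axis, 33 mm above the worktop.
- tray: Fixed white open drip tray on the stand's foot, 92 x 106 mm, rim 26 mm above the worktop. Origin on the worktop at the post's axis; its x axis points from the post's axis through the middle of the tray, which is 66 mm out (tray from 20 to 112 mm). It may lie in different directions round the post.
- rack: Loose steel slide-staining rack, 0.18 to 0.35 kg, 136 mm high. Body 42 (x) by 78 (y), 37 high, with glass slides. Above it a bail of 6 mm wire in the yz plane: uprights at y = +-36 up to z = 52, then straight slopes meeting at y = 0, z = 100; open window from z = 37. Origin centre of underside, z up. Hung, the bar's centre line lies at z = 88 of the rack, rack x along the hook.
- rack_stem (a point): Middle of the rack's square grey grip stem, 12 x 12 mm, which stands on the bail's peak from z = 100 to 136 mm of the rack; this point is at z = 118, on the rack's z axis. The sides of the stem are parallel to the rack's x and y; the rack is the same after a half turn about z.
- vial_4: Bystander: small amber vial with orange cap, 15 mm across, 44 mm high, standing. Origin at the centre of its underside.
- bottle: Bystander: white bottle with red cap, 38 mm across, 70 mm high, standing. Origin at the centre of its underside.
- petri: Bystander: round covered dish, 64 mm across, 13 mm high. Origin at the centre of its underside.
- timer: Bystander: white bench timer, 52 x 66 x 20 mm, lying flat. Origin at the centre of its underside.
- desiccant_box: Bystander: small grey box, 34 x 24 x 16 mm. Origin at the centre of its underside.
- forceps: Bystander: steel forceps, 13 x 126 x 9 mm, lying on their side. Origin at the centre of the underside.
Mind the look-alikes: they are no part of the job. What is shaped like the rack but purple is not meant.

How it is judged (in metres and radians):
On the way, in this order (a step that is already met when the one before it is completed fails the run):
1. the hook points out over the middle of the tray (within 9 degrees) while the rack still stands where it was on the worktop (x of post_pointer in the frame of tray above 0.02 m and y of post_pointer in the frame of tray between -0.0058 and 0.0058 m and distance of rack from where it was at the start of the episode below 0.01 m), for 0.2 s.
2. the rack is off the worktop (height (world z) of rack above 0.04 m), for 0.1 s.
At the end, for the whole second after the job is handed in: The hook points over the middle of the tray within 9 degrees; the rack hangs on the bar by its bail, 34 to 70 mm from the post axis and within 12 mm sideways, underside 60 to 150 mm above the worktop, upright within 11 degrees, at rest and released (x of post_pointer in the frame of tray above 0.02 m and y of post_pointer in the frame of tray between -0.0058 and 0.0058 m and x of rack in the frame of post between 0.034 and 0.07 m and y of rack in the frame of post between -0.012 and 0.012 m and height (world z) of rack between 0.06 and 0.15 m and contact force between rack and post above 1 N and contact force between rack and the fingers below 0.05 N and angle between rack's own z axis and vertical below 0.2 rad and linear speed of rack below 0.03 m/s); the robot touches nothing.
It fails at once if the rack is tipped over (angle between rack's own z axis and vertical above 0.8 rad).
It fails at once if a bystander is shifted by more than 30 mm (distance of any of vial_4, bottle, petri, timer, desiccant_box, forceps from where it was at the start of the episode above 0.03 m).
It also fails if it takes over 72 s, if anything falls off the work surface, if the arm or the gripper's body presses on something with over 40 N, if the wrist force passes 120 N, or if a joint passes its speed limit or range.

ROBOT

A 6-joint arm with a two-finger parallel gripper is mounted at the origin on a cart in front of the work surface, level with it; the furniture and walls round the work are solid. World frame = base frame: x ahead of the robot, y to its left, z up, the work surface at z = 0. Lengths are in mm, angles in degrees, forces in N, time in s.
With the tool pointing down it reaches from about 300 to 850 mm from the base axis. Payload 4.2 kg.
Tool frame: the origin (TCP) lies midway between the tips of the shut fingers; the grasp point (between the pads) lies pinch_z behind it (pinch_z is the distance from the TCP to the grasp point, in mm); z points along the fingers, y is the line along which they close (so a half turn about z gives the same grasp; the last joint's range is limited). The gripper opens to 91 mm and grips with 3 to 60 N. Pads are 32 mm wide; open, the fingers measure 118 mm over their backs; the gripper's body (76 mm by 178 mm) begins 60 mm behind the grasp point.
Start: joints at [-1.146, 18.312, 89.639, -0, 72.044, -1.146], TCP at [575.016, 0, 213.976] pointing down, gripper open.
Joint ranges: [-177.97, 177.97], [-48.28, 115.42], [12.27, 149.76], [-77.06, 257.06], [2.81, 150.46], [-146.56, 146.56]. Speed limits (degrees/s): [147.25, 147.25, 180, 180, 180, 180].

INTERFACE

Orientations are given as [roll, pitch, yaw] about the fixed x, y, z axes, in that order (R = Rz(yaw) Ry(pitch) Rx(roll)).
In Python, from workcell import state, grab_frame, job_done, masks_of, landmark_of, pinch_z gives the robot as it stands. The module is installed in compiled form; this text tells all that it offers.
- The arm moves only by the tool move_arm, never from a script. Its argument "plan" is a list of rows, each an object of numbers: "x", "y", "z": the shift along the tool's x, y, z in mm; "rx", "ry", "rz": the turn, a rotation vector about the tool's x, y, z in rad. A call has 1 to 10 rows; each row shifts and turns the commanded pose from where the row before left it, along the tool's axes as they then stand; what a row does not reach is not made up. A row lasts 1/10 s, in which the tool goes at most 50 mm and 8.59 degrees, less where a joint would pass 70% of its speed; a pose out of reach is approached as far as the arm can. A call is refused whole if a number of a shift passes 50 or a number of a turn 0.15, either way. A call with a gripper value outside its range is refused whole. "grip" is the opening, from 0 (shut) to 1 (fully open), set as the call begins (left out, the last holds). The fingers move at their own pace and stop on an object; "squeeze" is the grip in N (left out, the last holds). Time passes only in rows, so rows that do not move let the fingers close. It gives the time, the measured TCP pose, the force, the opening and the grip force at its end, in the units of the state.
- state(): the state, without advancing time (a new reading comes with each control period).
- grab_frame(name): name is "scene" or "side" or "wrist"; returns a dict with "img" (420x560x3 uint8, red, green, blue), "z_map" (420x560 float32, mm along the optical axis (not along the pixel's ray), 0 where there is no reading), "fx", "fy", "cx", "cy" (pixels), "dist" ([k1, k2, p1, p2, k3] as OpenCV has them; the pictures are not rectified), "rvec" (rotation vector, rad) and "tvec" (3), from world to camera coordinates, as OpenCV has them. Camera axes: x right, y down, z forward; pixel columns grow to the right and rows downward; lengths in mm; the calibration is good to about 2 mm. A picture is of the moment at which its call begins.
- job_done(): hands the job in; it is judged then, once.
Trained networks look in the newest picture that a camera, given by its name, has taken for a name from the list of things; names that differ only in an ending like _2 or _b are one class to them, and where a whole thing is asked for, a point or a joint stands for the part that bears it (a point fixed in the world has none). Each returns a list of dicts, best first, with "p" (0 to 1); they miss things now and then, are a little off and sometimes report something else, mostly with a low value. They report only what shows in the picture. A call takes as long as a camera call. They do not tell look-alikes from the thing itself.
- masks_of(camera, label): "pixels" (420x560 bool, what is visible of it) and "box" ([centre column, centre row, width, height] in pixels, round what is visible of it).
- landmark_of(camera, label): "point" ([column, row] in pixels: a listed point, or the origin of a listed thing).
The state is a dict: "time_s": time; "qpos": joint angles; "qvel": joint speeds; "effort": joint torques, N m; "ee_pos": TCP position; "ee_rot": TCP orientation; "force": force on the tool from outside, world axes, zero at the start; "torque": the same for the moment, N m; "gripper_width": finger opening in mm; "gripper_force": force on a finger pad.
Only numpy, scipy, OpenCV 4.12 (cv2) and the standard library are available. Lean on these libraries where they do the work, as an engineer would, in place of code of your own. Each camera call takes 0.05 s, during which the arm holds its last target. There are 200 camera calls.

## Working session

There is one attempt and no reset: what is moved stays moved. The work goes in short steps, Python scripts to look and compute and a tool call to move; the robot and the scene stay as the last step left them, time stands still between calls to the robot, and variables do not carry over. Pictures are saved under pics/ and viewed, at most 10 in all, crops included, and the job is handed in when it is done.

Besides the shell and the picture viewer there is one more tool, called as name([rows], argument=value, ...), one row to a line, values as JSON. move_arm: Moves the arm, as the interface text tells. Its arguments: {"type":"object","properties":{"plan":{"type":"array","items":{"type":"object","properties":{"x":{"type":"number"},"y":{"type":"number"},"z":{"type":"number"},"rx":{"type":"number"},"ry":{"type":"number"},"rz":{"type":"number"}}}},"grip":{"type":"number"},"squeeze":{"type":"number"}},"required":["plan"]}

```bash
mkdir -p pics
cat > h.py <<'E'
import numpy as np, cv2
from workcell import *
def K(f): return np.array([[f['fx'],0,f['cx']],[0,f['fy'],f['cy']],[0,0,1.]])
def RT(f): return cv2.Rodrigues(np.array(f['rvec'],float))[0], np.array(f['tvec'],float).ravel()
def rays(f,uv):
    p=cv2.undistortPoints(np.array(uv,float).reshape(-1,1,2),K(f),np.array(f['dist'],float)).reshape(-1,2)
    return np.c_[p,np.ones(len(p))]
def world(f,uv,d):
    R,t=RT(f); return (rays(f,uv)*np.array(d,float).reshape(-1,1)-t)@R
def at_z(f,uv,z):
    R,t=RT(f); c=-R.T@t; r=rays(f,uv)@R; return c+r*((z-c[2])/r[:,2:])
def cloud(f,m):
    m=m&(f['z_map']>0); v,u=np.nonzero(m); return world(f,np.c_[u,v],f['z_map'][v,u])
def proj(f,p):
    return cv2.projectPoints(np.array(p,float).reshape(-1,1,3),np.array(f['rvec'],float),np.array(f['tvec'],float),K(f),np.array(f['dist'],float))[0].reshape(-1,2)
def tri(fs,uvs):
    A=[];b=[]
    for f,uv in zip(fs,uvs):
        R,t=RT(f); c=-R.T@t; d=(rays(f,[uv])@R)[0]; d/=np.linalg.norm(d)
        P=np.eye(3)-np.outer(d,d); A.append(P); b.append(P@c)
    return np.linalg.solve(sum(A),sum(b))
def save(f,n): cv2.imwrite(f'pics/{n}.png',f['img'][:,:,::-1])
E
python3 - <<'E'
from h import *
np.set_printoptions(precision=1,suppress=True)
print(pinch_z if not callable(pinch_z) else pinch_z()); print(state())
ims=[]
for c in ['scene','side']:
    f=grab_frame(c); ims.append(f['img'])
    R,t=RT(f); print(c,'cam',-R.T@t, f['fx'])
    for n in ['post_top','post_pointer','rack_stem','tray','stand','rack','vial_4','bottle','petri','timer','desiccant_box','forceps']:
        for r in landmark_of(c,n)[:3]:
            z={'post_top':235,'post_pointer':33,'rack_stem':118}.get(n,0)
            print(n,round(r['p'],2),np.array(r['point']),at_z(f,[r['point']],z)[0])
im=np.vstack(ims); im=np.hstack(ims)
cv2.imwrite('pics/a.png',ims[0][:,:,::-1]);cv2.imwrite('pics/b.png',ims[1][:,:,::-1])
E
```

```text
18.8
{'time_s': 0.0, 'qpos': array([-1.1, 18.4, 89.7, -0. , 72. , -1.1]), 'qvel': array([ 0.1, -0. ,  0.1,  0. , -0.1,  0. ]), 'effort': array([ -0. , -41.2, -23.2,   0.1,   0. ,  -0. ]), 'ee_pos': array([574.5,   0. , 213.1]), 'ee_rot': array([-179.9,   -0. ,   90. ]), 'force': array([0.1, 0.4, 0.3]), 'torque': array([-0., -0.,  0.]), 'gripper_force': 0.0, 'gripper_width': 91.18857932520183}
scene cam [-136.2 -441.4  915.5] 435.84715232384065
post_top 0.56 [276.5 180.1] [578.4  44.2 235. ]
post_pointer 0.82 [266.8 244.4] [539.6  43.8  33. ]
post_pointer 0.27 [236.5 288.8] [371.5  14.7  33. ]
rack_stem 0.9 [336.  197.9] [736.3 -53.5 118. ]
rack_stem 0.63 [380.2 293.9] [ 503.9 -298.9  118. ]
rack_stem 0.37 [234.9 287.6] [323.1 -24.2 118. ]
tray 0.57 [279.1 247.3] [576.7  27.    0. ]
stand 0.56 [275.7 246.3] [574.1  37.1   0. ]
rack 0.73 [373.7 326.1] [ 500.8 -306.6    0. ]
rack 0.64 [333.8 229.6] [733.4 -63.1   0. ]
vial_4 0.56 [234.  285.3] [395.4  44.2   0. ]
bottle 0.55 [342.6 253.5] [ 664.4 -131.     0. ]
petri 0.58 [190.1 262.5] [384.7 190.7   0. ]
timer 0.68 [183.8 228.4] [470.6
[... 516 characters left out ...]
tand 0.85 [258.5 266.4] [566.7  50.2   0. ]
stand 0.58 [323.6 291.7] [385.1  52.    0. ]
stand 0.46 [260.5 259.7] [574.9  25.8   0. ]
rack 0.95 [223.1 219.8] [759.8 -71.8   0. ]
rack 0.94 [330.9 204. ] [ 508.5 -301.6    0. ]
rack 0.72 [373.4 222.6] [ 360.9 -271.3    0. ]
vial_4 0.54 [321.7 290.2] [391.1  49.6   0. ]
bottle 0.66 [324.5 290.4] [384.9  47.1   0. ]
bottle 0.47 [262.3 217. ] [ 664.2 -139.5    0. ]
petri 0.88 [296.7 329.3] [393.8 181.8   0. ]
petri 0.21 [338.1 173.3] [ 557.4 -492.5    0. ]
petri 0.2 [324.1 289.1] [387.4  43.6   0. ]
timer 0.86 [238.5 358.1] [466.5 303.4   0. ]
desiccant_box 0.68 [341.5 250.7] [ 400.2 -108.3    0. ]
forceps 0.61 [374.1 222. ] [ 359.9 -275.1    0. ]
```

View pics/a.png

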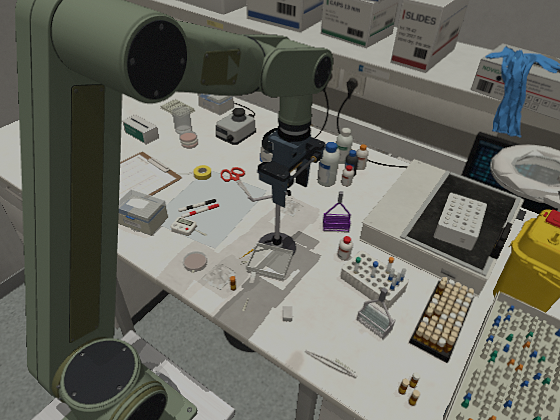

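View pics/b.png

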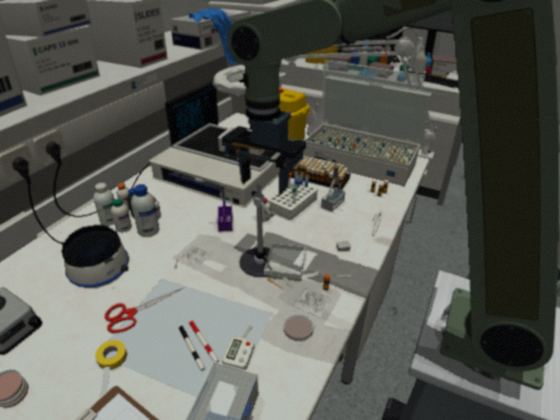

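Scene picture: steel rack at (376,315), purple look-alike at (337,215). Also confusable are the purple rack's stem at (340,197) and the grey forceps at (330,363). The stand's post is at (278,215) with its disc at (283,243), partly hidden by the gripper. The tray is around (270,260). I choose the grey one at (376,315). I'll clear the arm from the view, then crop.

move_arm([
  {"z": -50},
  {"z": -50},
  {"z": -30,"x": -20},
  {"x": -50},
  {"x": -50},
  {"x": -50},
  {"x": -40},
])

```text
schema error: expected keys x, y, z, rx, ry, rz
```

Run:
```python
from h import *
np.set_printoptions(precision=1,suppress=True)
print(state()['ee_pos'])
F={}
for c in ['scene','side','wrist']:
    f=F[c]=grab_frame(c)
    for n in ['post_top','post_pointer','tray','stand','rack_stem','rack']:
        for r in landmark_of(c,n)[:3]:
            z={'post_top':235,'post_pointer':33,'rack_stem':118}.get(n,0)
            print(c,n,round(r['p'],2),np.array(r['point']),at_z(f,[r['point']],z)[0])
g=lambda f,u,v,w,h,s: cv2.resize(f['img'][v:v+h,u:u+w],None,fx=s,fy=s,interpolation=cv2.INTER_CUBIC)
a=g(F['scene'],225,165,90,130,4.4); b=g(F['side'],215,165,95,130,4.4)
im=np.hstack([a,b])[:600,:800]
cv2.imwrite('pics/c.png',im[:,:,::-1]); 
w=cv2.resize(F['wrist']['img'],(400,300)); k=g(F['scene'],345,280,60,60,5)
cv2.imwrite('pics/d.png',np.hstack([w,k])[:,:,::-1])
import pickle; pickle.dump(F,open('F.pkl','wb'))
```

```text
[575.   0. 214.]
scene post_top 0.55 [276.7 183.4] [567.8  36.1 235. ]
scene post_top 0.24 [330.7 363. ] [ 229.3 -314.2  235. ]
scene post_pointer 0.61 [267.6 244.7] [540.1  41.4  33. ]
scene tray 0.69 [276.9 246.2] [576.5  34.5   0. ]
scene tray 0.38 [266.  242.7] [569.   67.8   0. ]
scene tray 0.34 [290.1 316.6] [ 402.8 -128.     0. ]
scene stand 0.76 [278.4 246.2] [579.   31.1   0. ]
scene rack_stem 0.96 [336.7 196.2] [743.9 -51.4 118. ]
scene rack_stem 0.69 [383.4 292.1] [ 512.9 -302.6  118. ]
scene rack_stem 0.33 [277.5 182.7] [693.  118.2 118. ]
scene rack 0.9 [334.6 224.7] [753.3 -54.6   0. ]
scene rack 0.69 [376.3 324.9] [ 507.6 -310.2    0. ]
side post_top 0.71 [254.5 185.3] [578.1  37.7 235. ]
side post_pointer 0.94 [267.1 262.2] [537.3  56.7  33. ]
side tray 0.89 [262.2 259.6] [571.1  23.4  -0. ]
side stand 0.62 [260.2 263.2] [568.9  37.7   0. ]
side stand 0.38 [338.8 169.5] [ 564.9 -519.3    0. ]
side rack_stem 0.82 [337.4 171.5] [ 499.5 -306.2  118. ]
side rack_stem 0.8 [220.4 187.3] [755.5 -67.4 118. ]
side rack 0.88 [222.4 222.8] [753.3 -58.7  -0. ]
side rack 0.75 [332.7 205.9] [ 499.6 -294.5    0. ]
wrist post_top 0.65 [271.1 215.6] [569.6  32.9 235. ]
wrist post_pointer 0.81 [251.5 144.9] [542.1  53.4  33. ]
wrist stand 0.95 [278.3 162.5] [570.6  30.5   0. ]
wrist rack 0.9 [413.2 234.8] [743.2 -61.5   0. ]
```

View pics/c.png

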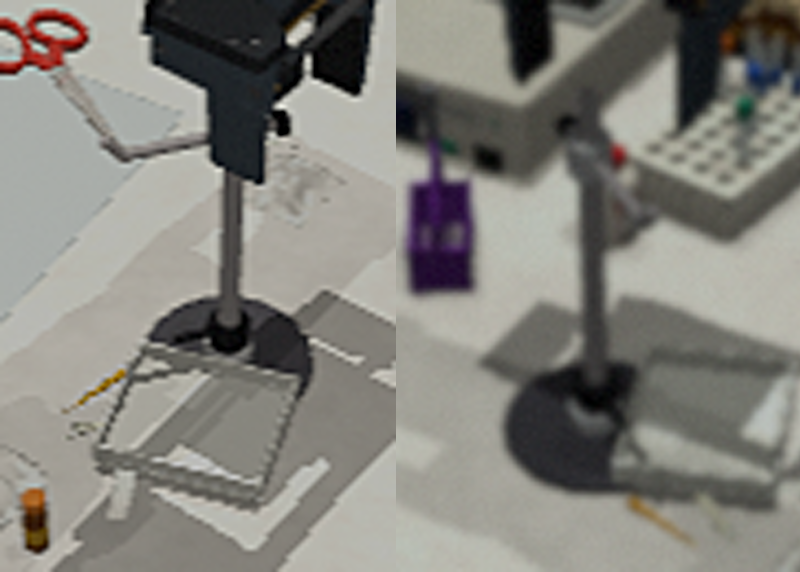

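View pics/d.png

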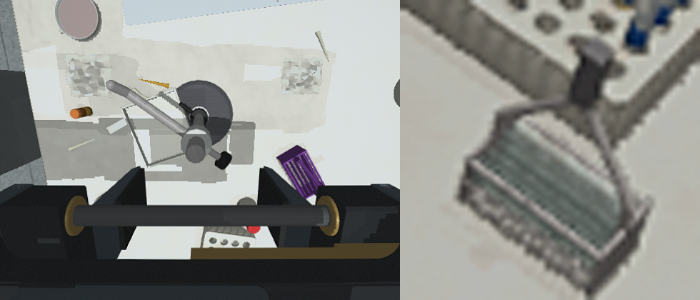

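The crops show the grey steel rack with grey stem, stem top near scene (379,290), which confirms the choice. The post's hook runs toward −x/+y, with the upturned tip at wrist (115,85). The black clamp screw is opposite at wrist (222,160). The tray opens toward −x. Now I'll move clear, with complete rows.

move_arm([
  {"x": 0,"y": 0,"z": -50,"rx": 0,"ry": 0,"rz": 0},
  {"x": 0,"y": 0,"z": -50,"rx": 0,"ry": 0,"rz": 0},
  {"x": -30,"y": 0,"z": -30,"rx": 0,"ry": 0,"rz": 0},
  {"x": -50,"y": 0,"z": 0,"rx": 0,"ry": 0,"rz": 0},
  {"x": -50,"y": 0,"z": 0,"rx": 0,"ry": 0,"rz": 0},
  {"x": 0,"y": 0,"z": 0,"rx": 0,"ry": 0,"rz": 0},
])

```text
time_s: 2.95
ee_pos: [574.7, -135.4, 343.7]
ee_rot: [-180.0, 0.2, 89.6]
force: [-0.2, 1.0, -0.1]
gripper_width: 91.3
gripper_force: 0.0
```

Run:
```python
from h import *
np.set_printoptions(precision=1,suppress=True)
print(state()['ee_pos'],state()['ee_rot'])
F={}
for c in ['scene','side','wrist']:
    f=F[c]=grab_frame(c)
    for n in ['post_top','post_pointer','tray','stand','rack_stem','rack']:
        for r in landmark_of(c,n)[:2]:
            z={'post_top':235,'post_pointer':33,'rack_stem':118}.get(n,0)
            print(c,n,round(r['p'],2),np.array(r['point']),at_z(f,[r['point']],z)[0])
    pts=cloud(f,np.ones((420,560),bool)); 
    d=np.hypot(pts[:,0]-572,pts[:,1]-37)
    for lo,hi in [(40,140),(140,240)]:
        q=pts[(d<110)&(pts[:,2]>lo)&(pts[:,2]<hi)]
        if len(q): print(c,lo,len(q),np.median(q,0))
import pickle; pickle.dump(F,open('F.pkl','wb'))
g=lambda f,u,v,w,h,s: cv2.resize(f['img'][v:v+h,u:u+w],None,fx=s,fy=s,interpolation=cv2.INTER_CUBIC)
a=g(F['scene'],225,165,90,130,4.4)
b=cv2.resize(F['wrist']['img'],(400,300)); b=np.vstack([b,np.zeros((272,400,3),np.uint8)])
cv2.imwrite('pics/e.png',np.hstack([a,b])[:,:,::-1])
```

```text
[ 574.7 -135.4  343.7] [-180.     0.2   89.6]
scene post_top 0.69 [276.2 184.8] [562.6  33.9 235. ]
scene post_pointer 0.93 [266.4 241.4] [548.2  51.5  33. ]
scene tray 0.57 [277.9 246.1] [578.5  32.5   0. ]
scene tray 0.45 [342.  252.4] [ 667.1 -127.6    0. ]
scene stand 0.86 [279.3 246.9] [578.3  27.4   0. ]
scene rack_stem 0.65 [337.9 193.4] [756.9 -48.  118. ]
scene rack_stem 0.6 [383.5 291.9] [ 513.5 -302.5  118. ]
scene rack 0.64 [373.5 324.8] [ 503.8 -304.6   -0. ]
scene rack 0.62 [382.4 295.5] [ 597.3 -284.6   -0. ]
scene 40 156 [565.3  30.2  82.1]
scene 140 332 [564.   32.5 200.2]
side post_top 0.85 [256.  188.5] [568.3  47.7 235. ]
side post_pointer 0.57 [265.6 262.4] [540.2  59.1  33. ]
side tray 0.74 [261.5 258.4] [575.1  20.2   0. ]
side tray 0.7 [338.7 169.9] [ 564.2 -516.4    0. ]
side stand 0.61 [341.1 249.9] [ 402.3 -110.9    0. ]
side stand 0.59 [258.7 262.8] [573.1  38.3   0. ]
side rack_stem 0.92 [335.6 171.3] [ 504.7 -304.7  118. ]
side rack_stem 0.56 [220.5 190.9] [744.6 -52.2 118. ]
side rack 0.79 [222.1 221.9] [756.6 -61.9   0. ]
side rack 0.58 [331.5 204. ] [ 506.8 -302.5    0. ]
side 40 185 [568.6  38.6  87.1]
side 140 353 [567.   39.9 198.8]
wrist post_top 0.58 [276.3   9.4] [570.5  31.6 235. ]
wrist post_pointer 0.68 [257.6  42.5] [541.8  52.4  33. ]
wrist tray 0.6 [278.2  62.6] [569.5  32.6   0. ]
wrist stand 0.58 [276.8  61.6] [567.4  34.    0. ]
wrist stand 0.56 [232.9 309.5] [ 485.2 -383.2    0. ]
wrist rack_stem 0.9 [230.  309.1] [ 501.7 -306.9  118. ]
wrist rack_stem 0.85 [422.9 130.4] [745.3 -61.8 118. ]
wrist rack 0.76 [242.8 273.4] [ 505.9 -310.3    0. ]
wrist rack 0.62 [389.5 123.9] [742.6 -54.8   0. ]
wrist 40 302 [571.6  27.1  64.9]
wrist 140 1486 [571.8  27.5 206. ]
```

View pics/e.png

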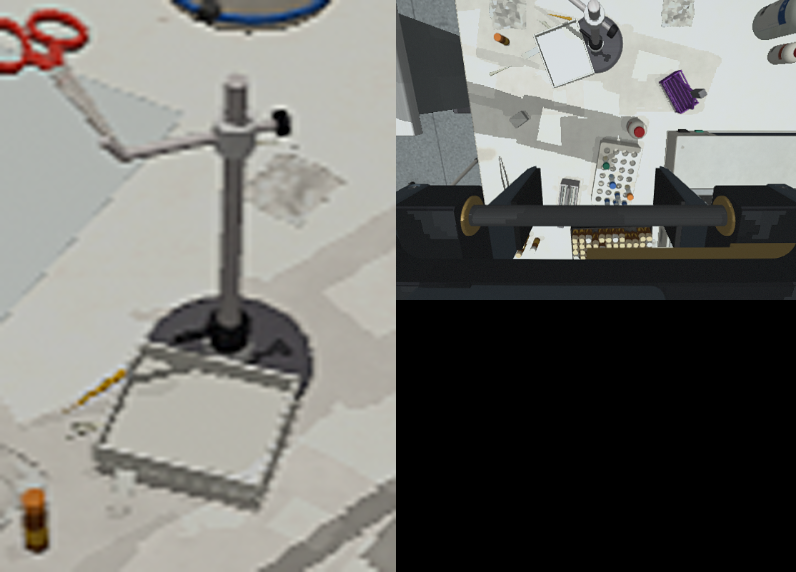

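The scene crop shows the post, with the hook's upturned tip at about scene (252,200). The tray's front rim corners are at scene (247,267) and (284,277), and the rear ones at (258,243) and (293,251). In the wrist view the tray is a white square around (243,73), and the steel rack is at (242,273). Next I'll compute the geometry.

Run:
```python
from h import *
import pickle
np.set_printoptions(precision=1,suppress=True)
F=pickle.load(open('F.pkl','rb'))
for c,uv in [('scene',[(246.6,267.3),(284.1,277.5),(293.2,250.9),(258,243.4)]),('wrist',[(197,53),(225,120),(295,95),(258,31)])]:
    p=at_z(F[c],uv,26)[:,:2]; m=p.mean(0); o=p[[2,3]].mean(0)-p[[0,1]].mean(0)
    print(c,p.tolist(),'mid',m,'len',np.linalg.norm(o),'ang',np.degrees(np.arctan2(-o[1],-o[0])))
for c in ['scene','side','wrist']:
    pts=cloud(F[c],np.ones((420,560),bool))
    q=pts[(np.hypot(pts[:,0]-570,pts[:,1]-33)<13)&(pts[:,2]>222)&(pts[:,2]<250)]
    print(c,'top',len(q),q.mean(0),q[:,2].max())
    q=pts[(np.abs(pts[:,0]-570)<20)&(np.abs(pts[:,1]-33)<20)&(pts[:,2]>60)&(pts[:,2]<150)]
    if len(q): print(' post mid',len(q),q.mean(0),q.min(0),q.max(0))
    d=pts[:,:2]-[570,33]; r=np.hypot(*d.T); a=np.degrees(np.arctan2(d[:,1],d[:,0]))
    for lo,hi in [(18,30),(30,45),(45,62),(62,74),(74,86)]:
        s=(r>lo)&(r<hi)&(pts[:,2]>150)&(pts[:,2]<260)&(a>90)
        if s.sum(): print(' hook',lo,s.sum(),np.median(pts[s],0),'ang',np.median(a[s]),'z90',np.percentile(pts[s][:,2],[5,50,95]))
    # rack
    d=pts[:,:2]-[503,-305]; r=np.hypot(*d.T)
    s=(r<60)&(pts[:,2]>25)&(pts[:,2]<48)
    if s.sum()>20:
        b=cv2.minAreaRect(pts[s][:,:2].astype(np.float32)); print(' rack body',s.sum(),b)
    s=(r<40)&(pts[:,2]>104)&(pts[:,2]<145)
    if s.sum(): print(' stem',s.sum(),pts[s].mean(0),pts[s].min(0),pts[s].max(0))
```

```text
scene [[446.11498754850595, 41.51655993122148], [476.86503662357507, -57.964191020647604], [568.6186740294612, -25.294567975603343], [533.4159129888149, 69.70034279350045]] mid [506.3   7. ] len 94.5564295626736 ang -161.22917962773687
wrist [[456.31961831937315, 40.71378883498102], [491.28441677374866, -49.46044038346314], [593.8866074981426, -14.722870175084374], [542.1036218774765, 68.33354423093728]] mid [520.9  11.2] len 99.21919453005026 ang -161.68504654812583
scene top 37 [567.3  32.3 231. ] 238.1100570508475
 post mid 124 [566.   31.4 105.6] [560.7  26.4  61. ] [575.3  40.9 148. ]
 hook 18 14 [551.5  46.1 199.2] ang 145.2729326557694 z90 [196.8 199.2 202. ]
 hook 30 20 [540.4  55.1 199.5] ang 145.64481430836975 z90 [197.9 199.5 202. ]
 hook 45 20 [526.5  64.1 199.4] ang 144.49204044057788 z90 [195.3 199.4 202.1]
 hook 62 20 [513.3  72.7 199.8] ang 144.68801382378666 z90 [196.7 199.8 205.4]
 hook 74 11 [505.7  78.8 210.9] ang 144.51612091035472 z90 [205.9 210.9 212.8]
 rack body 491 ((522.9199829101562, -307.16510009765625), (78.10718536376953, 79.5093994140625), 81.610336303
[... 574 characters left out ...]
0912 z90 [202.3 207.4 210.5]
 rack body 206 ((523.3610229492188, -302.9811096191406), (84.87997436523438, 78.41731262207031), 82.98397064208984)
 stem 54 [ 504.3 -300.   122.1] [ 498.1 -308.5  104.8] [ 511.7 -292.9  135.3]
wrist top 332 [570.9  31.2 233.7] 238.1351392219365
 post mid 188 [571.4  27.4 110.4] [564.5  25.5  60.3] [577.7  30.9 149.9]
 hook 18 129 [550.7  46.2 199.2] ang 146.6238386697725 z90 [196.6 199.2 201. ]
 hook 30 17 [542.6  49.4 197.8] ang 149.80484655901532 z90 [196.3 197.8 199.6]
 rack body 363 ((524.2539672851562, -297.9317932128906), (59.396759033203125, 78.41358947753906), 82.1734619140625)
 stem 25 [ 504.8 -307.5  136. ] [ 498.9 -310.6  133.9] [ 509.8 -304.9  137.7]
```

Run:
```python
from h import *
import pickle
np.set_printoptions(precision=1,suppress=True)
F=pickle.load(open('F.pkl','rb'))
ax=np.array([571,33.5])
for c in ['scene','side','wrist']:
    f=F[c]; pts=cloud(f,np.ones((420,560),bool))
    d=pts[:,:2]-ax; r=np.hypot(*d.T); a=np.degrees(np.arctan2(d[:,1],d[:,0]))%360
    s=(pts[:,2]>14)&(pts[:,2]<32)&(r<145)&(r>40)&(a>140)&(a<260)
    if s.sum()>30:
        q=pts[s][:,:2]; b=cv2.minAreaRect(q.astype(np.float32)); m=np.array(b[0])-ax
        print(c,'tray',s.sum(),b,'mid dir',np.degrees(np.arctan2(m[1],m[0])),np.hypot(*m))
    d=pts[:,:2]-[503.5,-304]; r=np.hypot(*d.T)
    for lo,hi in [(12,34),(44,62),(62,98)]:
        s=(r<46)&(pts[:,2]>lo)&(pts[:,2]<hi)
        if s.sum()>10:
            q=pts[s]; w,v=np.linalg.eigh(np.cov(q[:,:2].T)); print(c,'rack',lo,s.sum(),q.mean(0),w**.5,'major ang',np.degrees(np.arctan2(v[1,1],v[0,1])))
    m=masks_of(c,'rack')
    for k in m[:3]:
        P=cloud(f,k['pixels']); P=P[P[:,2]>5]
        if len(P)<20: continue
        md=np.median(P,0)
        if np.hypot(md[0]-503,md[1]+304)<50:
            for lo,hi in [(8,60),(42,98)]:
                Q=P[(P[:,2]>lo)&(P[:,2]<hi)&(np.hypot(P[:,0]-503,P[:,1]+304)<55)]
                if len(Q)>10: print('  mask',lo,len(Q),cv2.minAreaRect(Q[:,:2].astype(np.float32)))
```

```text
scene tray 617 ((505.7083740234375, 12.349037170410156), (93.15812683105469, 107.21012115478516), 18.78362464904785) mid dir -162.05047437197115 68.63205993762698
scene rack 12 432 [ 501.1 -304.7   26.5] [12.2 22.8] major ang 80.4886828034642
scene rack 44 30 [ 503.4 -306.8   53.6] [ 1.9 35.7] major ang 80.56459830276845
scene rack 62 78 [ 503.7 -307.3   79.8] [ 1.6 19.7] major ang 81.67746332844953
  mask 8 613 ((504.8495788574219, -305.0906066894531), (77.18250274658203, 43.48676300048828), 80.8271713256836)
  mask 42 84 ((502.3121337890625, -306.8128356933594), (75.19783782958984, 17.867313385009766), 70.02009582519531)
side tray 290 ((507.66583251953125, 13.282676696777344), (89.70268249511719, 109.96990966796875), 18.847864151000977) mid dir -162.29604912962608 66.48275665156413
side rack 12 252 [ 503.2 -298.7   25. ] [12.5 27.7] major ang 79.45804405424758
side rack 44 19 [ 505.9 -293.5   53.8] [ 2.1 33.5] major ang 80.5296544057213
side rack 62 45 [ 505.6 -297.1   78.8] [ 2.  17.2] major ang 80.06299620484168
  mask 8 312 ((505.2571105957031, -301.076171875), (84.54613494873047, 43.94484329223633), 81.6839370727539)
  mask 42 38 ((504.5464172363281, -300.424560546875), (74.61260986328125, 7.368535995483398), 80.69707489013672)
wrist tray 1016 ((508.4029235839844, 11.43267822265625), (91.74957275390625, 107.05276489257812), 19.061002731323242) mid dir -160.5809377932457 66.37289104941361
wrist rack 12 359 [ 505.7 -286.    24.9] [12.6 19.8] major ang 70.94582691737544
wrist rack 44 34 [ 510.4 -269.9   55. ] [1.8 2.4] major ang 83.98085838246493
wrist rack 62 67 [ 508.5 -282.8   73.8] [1.7 4.9] major ang 80.55863848720075
  mask 8 512 ((506.2547302246094, -297.3001708984375), (63.33821105957031, 41.79861831665039), 81.80828094482422)
  mask 42 98 ((509.0798034667969, -278.1282043457031), (23.317398071289062, 5.859671115875244), 81.91207885742188)
```

```bash
cat >> h.py <<'E'
from scipy.spatial.transform import Rotation as Ro
def delta(x,y,z,yaw):
    s=state(); R=Ro.from_euler('xyz',s['ee_rot'],degrees=True); T=Ro.from_euler('xyz',[180,0,yaw],degrees=True)
    d=np.array([x,y,z])-s['ee_pos']
    print('shift in present tool axes',np.round(R.inv().apply(d),1),'in goal tool axes',np.round(T.inv().apply(d),1),'turn',np.round((R.inv()*T).as_rotvec(),4), 'F',s['force'],'t',s['time_s'])
E
python3 -c "
from h import *
delta(533.3,60.7,290,144)"
```

```text
shift in present tool axes [190.7 -41.7  54. ] in goal tool axes [145.9 129.8  54. ] turn [ 1.000e-04  1.000e-04 -9.425e-01] F [-0.01074708  0.3754514  -0.97824809] t 4.15
```

move_arm([
  {"x": 49,"y": -10,"z": 0,"rx": 0,"ry": 0,"rz": 0},
  {"x": 49,"y": -10,"z": 0,"rx": 0,"ry": 0,"rz": 0},
  {"x": 49,"y": -10,"z": 0,"rx": 0,"ry": 0,"rz": 0},
  {"x": 48,"y": -10,"z": 0,"rx": 0,"ry": 0,"rz": -0.135},
  {"x": 0,"y": 0,"z": 0,"rx": 0,"ry": 0,"rz": -0.135},
  {"x": 0,"y": 0,"z": 0,"rx": 0,"ry": 0,"rz": -0.135},
  {"x": 0,"y": 0,"z": 0,"rx": 0,"ry": 0,"rz": -0.135},
  {"x": 0,"y": 0,"z": 0,"rx": 0,"ry": 0,"rz": -0.135},
  {"x": 0,"y": 0,"z": 0,"rx": 0,"ry": 0,"rz": -0.135},
  {"x": 0,"y": 0,"z": 0,"rx": 0,"ry": 0,"rz": -0.135},
], grip=0.6)

```text
time_s: 5.15
ee_pos: [535.0, 65.0, 344.0]
ee_rot: [180.0, 0.0, 144.5]
force: [0.3, -0.2, 0.1]
gripper_width: 54.9
gripper_force: 0.0
```

```bash
python3 -c "
from h import *
f=grab_frame('wrist')
pts=cloud(f,np.ones((420,560),bool)); ax=np.array([570.5,33.7])
d=pts[:,:2]-ax; r=np.hypot(*d.T); a=np.degrees(np.arctan2(d[:,1],d[:,0]))%360
for lo,hi in [(20,30),(30,45),(45,62),(62,74),(74,86)]:
    s=(r>lo)&(r<hi)&(pts[:,2]>160)&(pts[:,2]<240)&(a>110)&(a<180)
    if s.sum(): print(lo,s.sum(),np.median(pts[s],0),np.median(a[s]))
delta(533.3,60.7,182,144)"
```

```text
20 71 [550.27286767  47.94267874 199.65851219] 145.97627126351284
30 117 [539.85163166  55.22045423 199.54227799] 145.35781838276782
45 129 [526.65219405  64.74932304 199.60000203] 144.1215303611771
62 82 [515.53246488  72.99225327 201.65457164] 144.46278847045016
74 54 [507.57976911  78.896342   210.79688059] 144.06911807259132
shift in present tool axes [ -1.   -4.4 162. ] in goal tool axes [ -1.1  -4.4 162. ] turn [0.     0.0002 0.0115] F [-0.52731325 -0.63464304  0.3925874 ] t 5.2
```

move_arm([
  {"x": -1,"y": -4,"z": 40,"rx": 0,"ry": 0,"rz": 0},
  {"x": 0,"y": 0,"z": 40,"rx": 0,"ry": 0,"rz": 0},
  {"x": 0,"y": 0,"z": 40,"rx": 0,"ry": 0,"rz": 0},
  {"x": 0,"y": 0,"z": 25,"rx": 0,"ry": 0,"rz": 0},
  {"x": 0,"y": 0,"z": 19,"rx": 0,"ry": 0,"rz": 0},
  {"x": 0,"y": 0,"z": 0,"rx": 0,"ry": 0,"rz": 0},
])

```text
time_s: 5.8
ee_pos: [531.6, 60.9, 177.3]
ee_rot: [-179.8, -0.3, 144.0]
force: [-0.1, -0.6, -0.3]
gripper_width: 54.7
gripper_force: 0.0
```

move_arm([
  {"x": 0,"y": 0,"z": 0,"rx": 0,"ry": 0,"rz": 0},
  {"x": 0,"y": 0,"z": 0,"rx": 0,"ry": 0,"rz": 0},
  {"x": 0,"y": 0,"z": 0,"rx": 0,"ry": 0,"rz": 0},
  {"x": 0,"y": 0,"z": 0,"rx": 0,"ry": 0,"rz": 0},
  {"x": 0,"y": 0,"z": 0,"rx": 0,"ry": 0,"rz": 0},
  {"x": 0,"y": 0,"z": 0,"rx": 0,"ry": 0,"rz": 0},
], grip=0, squeeze=6)

```text
time_s: 6.4
ee_pos: [533.6, 61.2, 180.3]
ee_rot: [180.0, 0.0, 144.1]
force: [-0.3, 0.4, 1.2]
gripper_width: 9.6
gripper_force: 0.6
```

move_arm([
  {"x": -0.33,"y": -5.5,"z": 0,"rx": 0,"ry": 0,"rz": -0.12},
  {"x": -0.33,"y": -5.5,"z": 0,"rx": 0,"ry": 0,"rz": -0.12},
  {"x": -0.33,"y": -5.5,"z": 0,"rx": 0,"ry": 0,"rz": -0.12},
  {"x": -0.33,"y": -5.5,"z": 0,"rx": 0,"ry": 0,"rz": -0.12},
  {"x": -0.33,"y": -5.5,"z": 0,"rx": 0,"ry": 0,"rz": -0.12},
  {"x": -0.33,"y": -5.5,"z": 0,"rx": 0,"ry": 0,"rz": -0.12},
  {"x": -0.33,"y": -5.5,"z": 0,"rx": 0,"ry": 0,"rz": -0.12},
  {"x": -0.33,"y": -5.5,"z": 0,"rx": 0,"ry": 0,"rz": -0.12},
  {"x": 0,"y": 0,"z": 0,"rx": 0,"ry": 0,"rz": 0},
  {"x": 0,"y": 0,"z": 0,"rx": 0,"ry": 0,"rz": 0},
])

```text
time_s: 7.4
ee_pos: [526.7, 18.3, 180.2]
ee_rot: [-179.9, -0.1, -161.0]
force: [-3.6, -3.7, 3.5]
gripper_width: 7.5
gripper_force: 6.0
```

```bash
python3 -c "
from h import *
s=state(); p=s['ee_pos'][:2]-[570.5,33.7]; print(np.hypot(*p),np.degrees(np.arctan2(p[1],p[0]))%360,s['ee_rot'],s['gripper_force'],s['force'],s['torque'])
delta(570.5+46*np.cos(np.radians(199)),33.7+46*np.sin(np.radians(199)),180,199)"
```

```text
46.41232769599783 199.40926117071396 [-1.79917240e+02 -9.07492639e-02 -1.60981400e+02] 5.997639074921608 [-3.58617836 -3.72358387  3.45639145] [-0.60110422  0.51833572  0.00305153]
shift in present tool axes [-0.4  0.3  0.2] in goal tool axes [-0.4  0.3  0.2] turn [-0.0014 -0.0016  0.0003] F [-3.58617836 -3.72358387  3.45639145] t 7.4
```

move_arm([
  {"x": 0,"y": 0,"z": 0,"rx": 0,"ry": 0,"rz": 0},
  {"x": 0,"y": 0,"z": 0,"rx": 0,"ry": 0,"rz": 0},
  {"x": 0,"y": 0,"z": 0,"rx": 0,"ry": 0,"rz": 0},
  {"x": 0,"y": 0,"z": -20,"rx": 0,"ry": 0,"rz": 0},
  {"x": 0,"y": 0,"z": -40,"rx": 0,"ry": 0,"rz": 0},
  {"x": 0,"y": 0,"z": -40,"rx": 0,"ry": 0,"rz": 0},
  {"x": 0,"y": 0,"z": -40,"rx": 0,"ry": 0,"rz": 0},
  {"x": 0,"y": 0,"z": -40,"rx": 0,"ry": 0,"rz": 0},
  {"x": 0,"y": 0,"z": 0,"rx": 0,"ry": 0,"rz": 0},
], grip=0.6)

```text
time_s: 8.3
ee_pos: [529.7, 19.6, 366.0]
ee_rot: [-179.8, 0.7, -160.9]
force: [0.2, 0.3, 0.4]
gripper_width: 54.8
gripper_force: 0.0
```

```bash
python3 -c "
from h import *
delta(504,-304,250,171)"
```

```text
shift in present tool axes [ 131.8 -296.9  115.4] in goal tool axes [ -25.2 -323.7  116. ] turn [-4.000e-04  1.250e-02  4.913e-01] F [0.15782336 0.33901832 0.41897197] t 8.3
```

move_arm([
  {"x": 19,"y": -42,"z": 0,"rx": 0,"ry": 0,"rz": 0},
  {"x": 19,"y": -42,"z": 0,"rx": 0,"ry": 0,"rz": 0},
  {"x": 19,"y": -42,"z": 0,"rx": 0,"ry": 0,"rz": 0},
  {"x": 19,"y": -43,"z": 0,"rx": 0,"ry": 0,"rz": 0},
  {"x": 19,"y": -43,"z": 0,"rx": 0,"ry": 0,"rz": 0},
  {"x": 19,"y": -43,"z": 0,"rx": 0,"ry": 0,"rz": 0},
  {"x": 18,"y": -42,"z": 0,"rx": 0,"ry": 0,"rz": 0.12},
  {"x": 0,"y": 0,"z": 30,"rx": 0,"ry": 0,"rz": 0.125},
  {"x": 0,"y": 0,"z": 40,"rx": 0,"ry": 0,"rz": 0.125},
  {"x": 0,"y": 0,"z": 40,"rx": 0,"ry": 0,"rz": 0.12},
])

```text
time_s: 9.3
ee_pos: [500.0, -305.0, 247.9]
ee_rot: [180.0, 0.0, 170.7]
force: [0.8, -0.1, 1.0]
gripper_width: 54.8
gripper_force: 0.0
```

move_arm([
  {"x": 0,"y": 0,"z": 0,"rx": 0,"ry": 0,"rz": 0},
  {"x": 0,"y": 0,"z": 0,"rx": 0,"ry": 0,"rz": 0},
])

```text
time_s: 9.5
ee_pos: [500.3, -304.6, 250.0]
ee_rot: [180.0, -0.0, 171.2]
force: [-0.2, 0.4, 0.3]
gripper_width: 54.5
gripper_force: 0.0
```

```bash
python3 -c "
from h import *
np.set_printoptions(precision=1,suppress=True)
ax=np.array([570.5,33.7])
F={c:grab_frame(c) for c in ['scene','side','wrist']}
for c,f in F.items():
    for n,z in [('rack_stem',118),('post_pointer',33),('post_top',235)]:
        for r in landmark_of(c,n)[:2]:
            w=at_z(f,[r['point']],z)[0]; print(c,n,round(r['p'],2),w, np.degrees(np.arctan2(w[1]-ax[1],w[0]-ax[0]))%360)
    pts=cloud(f,np.ones((420,560),bool))
    d=pts[:,:2]-ax; r=np.hypot(*d.T); a=np.degrees(np.arctan2(d[:,1],d[:,0]))%360
    s=(r>30)&(r<84)&(pts[:,2]>170)&(pts[:,2]<225)&(a>110)&(a<250)
    if s.sum(): print(' hook',s.sum(),np.median(pts[s],0),np.median(a[s]))
    d=pts[:,:2]-[504,-304]; r=np.hypot(*d.T)
    s=(r<22)&(pts[:,2]>104)&(pts[:,2]<142)
    if s.sum(): print(' stem',s.sum(),np.median(pts[s],0),pts[s].min(0),pts[s].max(0))
delta(504,-304,102,171)
g=lambda f,u,v,w,h,s: cv2.resize(f['img'][v:v+h,u:u+w],None,fx=s,fy=s,interpolation=cv2.INTER_CUBIC)
b=cv2.resize(F['wrist']['img'],(400,300)); a=cv2.resize(g(F['scene'],225,165,100,130,3),(300,300))
cv2.imwrite('pics/g.png',np.hstack([a,b])[:,:,::-1])
"
```

```text
scene rack_stem 0.76 [739.1 -54.4 118. ] 332.41142017028767
scene rack_stem 0.66 [ 509.5 -306.9  118. ] 259.84056911891855
scene post_pointer 0.69 [542.5  26.7  33. ] 194.00513013393766
scene post_top 0.58 [554.6  24.3 235. ] 210.4718937198954
 hook 46 [519.5  15.9 201. ] 199.5167252064996
 stem 81 [ 500.6 -305.6  126.5] [ 497.3 -310.9  106. ] [ 510.6 -298.5  139.7]
side rack_stem 0.85 [ 500.4 -318.7  118. ] 258.75334312681764
side rack_stem 0.73 [753.3 -63.8 118. ] 331.9224761634494
side post_pointer 0.62 [544.2  27.2  33. ] 193.93382998046653
side post_top 0.61 [582.2  28.1 235. ] 334.5346714498735
 hook 79 [515.6  16.6 198.5] 196.78163374595204
 stem 54 [ 504.  -299.4  123.2] [ 498.8 -310.1  104.7] [ 512.4 -293.9  137.5]
wrist rack_stem 0.56 [ 506.3 -303.8  118. ] 259.223516720555
wrist post_pointer 0.58 [539.5  25.3  33. ] 195.1695369216121
 stem 247 [ 500.8 -304.3  135.8] [ 497.9 -310.9  104.3] [ 510.6 -298.   138.6]
shift in present tool axes [ -3.7   1.3 148.1] in goal tool axes [ -3.8   1.3 148.1] turn [-0.  0.  0.] F [-0.  -0.5 -1. ] t 10.1
```

View pics/g.png

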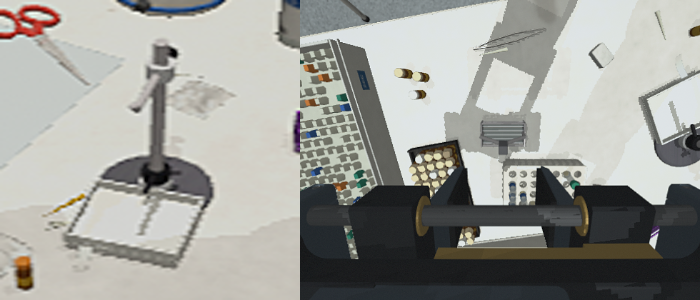

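The hook now points about 198° over the tray centre. In the wrist view the steel rack is at about (503,132) of the picture, centred ahead of the fingers with nothing in between. Descending to grip the stem.

move_arm([
  {"x": -4,"y": 1,"z": 40,"rx": 0,"ry": 0,"rz": 0},
  {"x": 0,"y": 0,"z": 40,"rx": 0,"ry": 0,"rz": 0},
  {"x": 0,"y": 0,"z": 35,"rx": 0,"ry": 0,"rz": 0},
  {"x": 0,"y": 0,"z": 20,"rx": 0,"ry": 0,"rz": 0},
  {"x": 0,"y": 0,"z": 13,"rx": 0,"ry": 0,"rz": 0},
  {"x": 0,"y": 0,"z": 0,"rx": 0,"ry": 0,"rz": 0},
])

```text
time_s: 10.7
ee_pos: [503.4, -303.8, 100.4]
ee_rot: [179.9, -0.2, 171.1]
force: [-0.4, -0.8, 0.7]
gripper_width: 54.9
gripper_force: 0.0
```

move_arm([
  {"x": 0,"y": 0,"z": 0,"rx": 0,"ry": 0,"rz": 0},
  {"x": 0,"y": 0,"z": 0,"rx": 0,"ry": 0,"rz": 0},
  {"x": 0,"y": 0,"z": 0,"rx": 0,"ry": 0,"rz": 0},
  {"x": 0,"y": 0,"z": 0,"rx": 0,"ry": 0,"rz": 0},
  {"x": 0,"y": 0,"z": 0,"rx": 0,"ry": 0,"rz": 0},
  {"x": 0,"y": 0,"z": 0,"rx": 0,"ry": 0,"rz": 0},
  {"x": 0,"y": 0,"z": 0,"rx": 0,"ry": 0,"rz": 0},
  {"x": 0,"y": 0,"z": 0,"rx": 0,"ry": 0,"rz": 0},
], grip=0, squeeze=35)

```text
time_s: 11.5
ee_pos: [504.3, -304.4, 102.3]
ee_rot: [-180.0, 0.0, 171.1]
force: [-0.5, 0.7, 1.9]
gripper_width: 11.6
gripper_force: 35.0
```

move_arm([
  {"x": 0,"y": 0,"z": -15,"rx": 0,"ry": 0,"rz": 0},
  {"x": 0,"y": 0,"z": -30,"rx": 0,"ry": 0,"rz": 0},
  {"x": 0,"y": 0,"z": -35,"rx": 0,"ry": 0,"rz": 0},
  {"x": 0,"y": 0,"z": -35,"rx": 0,"ry": 0,"rz": 0},
  {"x": 0,"y": 0,"z": -20,"rx": 0,"ry": 0,"rz": 0},
  {"x": 0,"y": 0,"z": 0,"rx": 0,"ry": 0,"rz": 0},
  {"x": 0,"y": 0,"z": 0,"rx": 0,"ry": 0,"rz": 0},
])

```text
time_s: 12.2
ee_pos: [503.6, -304.0, 235.7]
ee_rot: [180.0, -0.1, 171.1]
force: [0.5, 0.7, -2.7]
gripper_width: 12.0
gripper_force: 35.0
```

```bash
python3 -c "
from h import *
np.set_printoptions(precision=1,suppress=True)
s=state(); print(s['force'],s['gripper_width'],s['gripper_force'])
a=np.radians(198.5); u=np.array([np.cos(a),np.sin(a)]); p=np.array([570.5,33.7])+130*u
for c in ['scene','side']:
    f=grab_frame(c); pts=cloud(f,np.ones((420,560),bool)); d=pts[:,:2]-s['ee_pos'][:2]; q=pts[(np.hypot(*d.T)<46)&(pts[:,2]>100)&(pts[:,2]<190)]
    print(c,len(q),q.min(0),q.max(0),np.percentile(q,2,axis=0))
    for lo,hi in [(140,178),(188,236)]:
        k=q[(q[:,2]>lo)&(q[:,2]<hi)]
        if len(k)>10:
            w,v=np.linalg.eigh(np.cov(k[:,:2].T)); print('   ',k.mean(0),'yaw y',np.degrees(np.arctan2(v[1,1],v[0,1])))
delta(p[0],p[1],240,198.5)"
```

```text
[ 0.5  0.7 -2.7] 11.998036020895487 34.99954104423523
scene 831 [ 475.9 -345.3  136.1] [ 529.5 -263.2  189.7] [ 478.6 -343.6  138.1]
    [ 499.1 -305.1  161.5] yaw y 80.8049922789857
side 424 [ 476.3 -346.5  130.9] [ 532.3 -258.8  189.6] [ 479.5 -341.9  134.3]
    [ 501.7 -295.9  158.5] yaw y 78.08641671959107
shift in present tool axes [101.2 283.9  -4.5] in goal tool axes [-41.  298.6  -5.4] turn [ 0.  -0.  -0.5] F [-0.7  0.2 -3.4] t 12.3
```

move_arm([
  {"x": 14,"y": 40,"z": -2,"rx": 0,"ry": 0,"rz": 0},
  {"x": 14,"y": 40,"z": -2,"rx": 0,"ry": 0,"rz": 0},
  {"x": 15,"y": 41,"z": 0,"rx": 0,"ry": 0,"rz": 0},
  {"x": 15,"y": 41,"z": 0,"rx": 0,"ry": 0,"rz": 0},
  {"x": 15,"y": 41,"z": 0,"rx": 0,"ry": 0,"rz": 0},
  {"x": 14,"y": 41,"z": 0,"rx": 0,"ry": 0,"rz": 0},
  {"x": 14,"y": 40,"z": 0,"rx": 0,"ry": 0,"rz": -0.12},
  {"x": 0,"y": 0,"z": 0,"rx": 0,"ry": 0,"rz": -0.12},
  {"x": 0,"y": 0,"z": 0,"rx": 0,"ry": 0,"rz": -0.12},
  {"x": 0,"y": 0,"z": 0,"rx": 0,"ry": 0,"rz": -0.12},
])

```text
time_s: 13.3
ee_pos: [447.4, -7.5, 239.3]
ee_rot: [179.9, -0.2, -161.1]
force: [0.0, -0.8, -1.9]
gripper_width: 11.7
gripper_force: 35.0
```

move_arm([
  {"x": 0,"y": 0,"z": 0,"rx": 0,"ry": 0,"rz": 0},
  {"x": 0,"y": 0,"z": 0,"rx": 0,"ry": 0,"rz": 0},
])

```text
time_s: 13.5
ee_pos: [447.9, -8.1, 239.9]
ee_rot: [180.0, -0.1, -161.6]
force: [0.8, -0.0, -2.4]
gripper_width: 11.8
gripper_force: 35.0
```

```bash
python3 -c "
from h import *
np.set_printoptions(precision=1,suppress=True)
s=state(); ax=np.array([570.5,33.7])
for c in ['scene','side','wrist']:
    f=grab_frame(c)
    if c=='wrist': save(f,'hw')
    if c=='side': sd=f
    pts=cloud(f,np.ones((420,560),bool)); d=pts[:,:2]-ax; r=np.hypot(*d.T); a=np.degrees(np.arctan2(d[:,1],d[:,0]))%360
    m=(r>20)&(r<84)&(pts[:,2]>170)&(pts[:,2]<225)&(a>185)&(a<215)
    for lo,hi in [(20,40),(40,60),(60,72),(72,84)]:
        k=m&(r>lo)&(r<hi)
        if k.sum()>4: print(c,'hook',lo,k.sum(),np.median(pts[k],0),np.median(a[k]))
    d=pts[:,:2]-s['ee_pos'][:2]; q=pts[(np.hypot(*d.T)<46)&(pts[:,2]>120)&(pts[:,2]<236)]
    print(c,len(q),np.percentile(q,2,axis=0))
    for lo,hi in [(140,178),(186,236)]:
        k=q[(q[:,2]>lo)&(q[:,2]<hi)]
        if len(k)>10:
            w,v=np.linalg.eigh(np.cov(k[:,:2].T)); print('   ',k.mean(0),'yaw y',np.degrees(np.arctan2(v[1,1],v[0,1])))
a=np.radians(198.5); u=np.array([np.cos(a),np.sin(a)])
for r in [130,52]: delta(*(ax+r*u),239,198.5)
cv2.imwrite('pics/h.png',cv2.resize(sd['img'][150:300,200:400],(800,600),interpolation=cv2.INTER_CUBIC)[:,:,::-1])
"
```

```text
scene hook 20 16 [541.7  24.5 200.2] 198.26975664096102
scene hook 40 16 [524.6  17.5 200.1] 199.89897070356022
scene hook 60 5 [511.5   9.5 200.5] 201.61030483352553
scene 761 [417.7 -48.8 142.2]
    [442.1 -10.1 163.7] yaw y 109.54681103166908
    [446.5 -10.  211.2] yaw y 109.37686238789519
side hook 20 29 [541.4  25.2 197.2] 194.33565399935654
side hook 40 31 [523.3  18.6 196.9] 197.17951421184046
side hook 60 20 [506.6  14.4 198.8] 196.74091179249916
side hook 72 16 [498.2  10.9 207.2] 197.76508279589473
side 604 [418.3 -47.9 139.1]
    [446.3  -0.2 160.9] yaw y 108.6855536636506
    [442.9   9.7 210.9] yaw y 107.0309411087761
wrist hook 20 14 [534.1  19.1 198.9] 201.95637470994302
wrist hook 40 221 [523.8  16.7 199.5] 199.61725523827607
wrist hook 60 64 [511.6  12.7 199.5] 199.54976085353223
wrist 4985 [419.5 -47.8 145.5]
    [444.1  -9.8 164.6] yaw y 108.73869481343125
    [446.8  -9.1 204.8] yaw y 108.58269973496303
shift in present tool axes [0.8 1.  1.5] in goal tool axes [0.8 1.  1.5] turn [ 0. -0. -0.] F [-0.7 -0.9 -2.5] t 13.65
shift in present tool axes [-77.2   1.    1.5] in goal tool axes [-77.2   1.    1.5] turn [ 0. -0. -0.] F [-0.7 -0.9 -2.5] t 13.65
```

View pics/h.png

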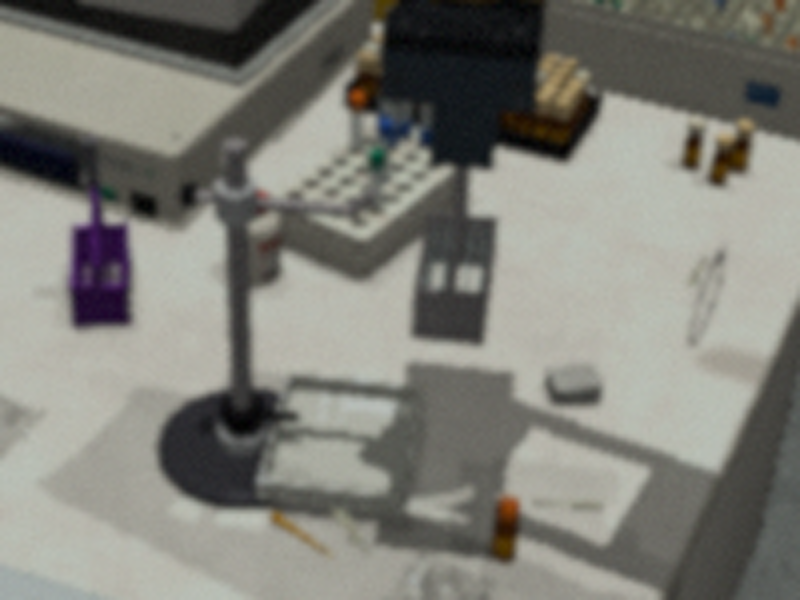

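The rack hangs straight from the gripper, outside the hook tip and in line with the bar (side crop: hook tip about (375,205), rack about (455,280)). Now I'll slide it in above the tip.

move_arm([
  {"x": -12,"y": 1,"z": 0,"rx": 0,"ry": 0,"rz": 0},
  {"x": -13,"y": 0,"z": 0,"rx": 0,"ry": 0,"rz": 0},
  {"x": -13,"y": 0,"z": 0,"rx": 0,"ry": 0,"rz": 0},
  {"x": -13,"y": 0,"z": 0,"rx": 0,"ry": 0,"rz": 0},
  {"x": -13,"y": 0,"z": 0,"rx": 0,"ry": 0,"rz": 0},
  {"x": -13,"y": 0,"z": 0,"rx": 0,"ry": 0,"rz": 0},
  {"x": 0,"y": 0,"z": 0,"rx": 0,"ry": 0,"rz": 0},
  {"x": 0,"y": 0,"z": 0,"rx": 0,"ry": 0,"rz": 0},
])

```text
time_s: 14.45
ee_pos: [521.0, 17.5, 240.6]
ee_rot: [180.0, -0.1, -161.4]
force: [-0.2, -0.8, -1.9]
gripper_width: 11.9
gripper_force: 35.0
```

```bash
python3 -c "
from h import *
np.set_printoptions(precision=1,suppress=True)
s=state(); ax=np.array([570.5,33.7]); print(s['ee_pos'],s['ee_rot'],s['force'],s['torque'],s['gripper_width'])
F={c:grab_frame(c) for c in ['scene','side','wrist']}
for c,f in F.items():
    for r in landmark_of(c,'post_pointer')[:1]:
        w=at_z(f,[r['point']],33)[0]; print(c,w,np.degrees(np.arctan2(w[1]-ax[1],w[0]-ax[0]))%360)
    pts=cloud(f,np.ones((420,560),bool)); d=pts[:,:2]-ax; r=np.hypot(*d.T); a=np.degrees(np.arctan2(d[:,1],d[:,0]))%360
    k=(r>18)&(r<38)&(pts[:,2]>185)&(pts[:,2]<210)&(a>180)&(a<220)
    if k.sum()>4: print(c,'hook',k.sum(),np.median(pts[k],0),np.median(a[k]))
g=lambda f,u,v,w,h: cv2.resize(f['img'][v:v+h,u:u+w],(400,500),interpolation=cv2.INTER_CUBIC)
cv2.imwrite('pics/i.png',np.hstack([g(F['scene'],220,160,100,125),g(F['side'],225,160,100,125)])[:,:,::-1])
"
```

```text
[521.   17.5 240.6] [ 180.    -0.1 -161.4] [-0.2 -0.8 -1.9] [ 0.1  0.  -0. ] 11.86676949444551
scene [544.9  23.4  33. ] 201.97764252225434
scene hook 10 [539.2  23.2 200.6] 198.79802534492148
side [538.3  31.7  33. ] 183.57682942562758
side hook 26 [543.6  25.7 197.1] 195.58361708137753
```

View pics/i.png

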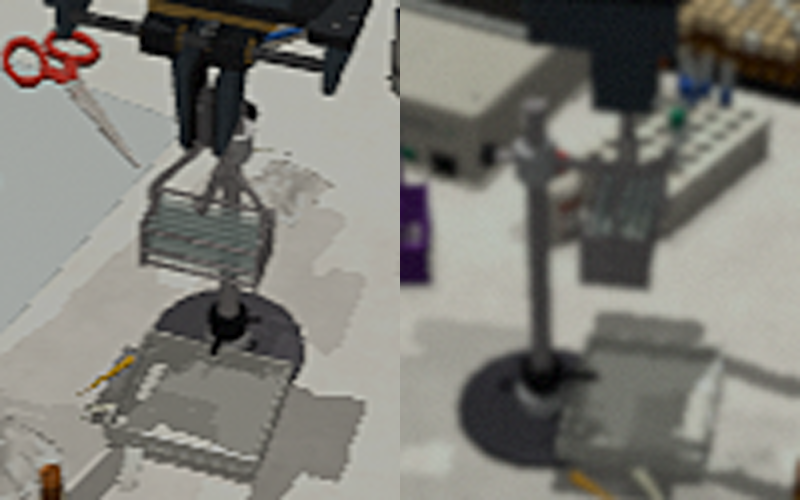

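The bar passes through the bail window in both views (scene crop hook tip about (207,205), below the peak). No contact force. Lowering until I feel the bar.

move_arm([
  {"x": 0,"y": 0,"z": 10,"rx": 0,"ry": 0,"rz": 0},
  {"x": 0,"y": 0,"z": 10,"rx": 0,"ry": 0,"rz": 0},
  {"x": 0,"y": 0,"z": 4,"rx": 0,"ry": 0,"rz": 0},
  {"x": 0,"y": 0,"z": 2,"rx": 0,"ry": 0,"rz": 0},
  {"x": 0,"y": 0,"z": 0,"rx": 0,"ry": 0,"rz": 0},
  {"x": 0,"y": 0,"z": 0,"rx": 0,"ry": 0,"rz": 0},
])

```text
time_s: 15.35
ee_pos: [521.3, 17.4, 215.1]
ee_rot: [-180.0, 0.0, -161.4]
force: [0.1, -0.7, -2.1]
gripper_width: 12.0
gripper_force: 35.0
```

move_arm([
  {"x": 0,"y": 0,"z": 2,"rx": 0,"ry": 0,"rz": 0},
  {"x": 0,"y": 0,"z": 0,"rx": 0,"ry": 0,"rz": 0},
  {"x": 0,"y": 0,"z": 0,"rx": 0,"ry": 0,"rz": 0},
])

```text
time_s: 15.65
ee_pos: [521.2, 17.4, 213.1]
ee_rot: [-180.0, 0.0, -161.4]
force: [-0.5, -0.0, -2.3]
gripper_width: 11.8
gripper_force: 35.0
```

move_arm([
  {"x": 0,"y": 0,"z": 1.5,"rx": 0,"ry": 0,"rz": 0},
  {"x": 0,"y": 0,"z": 0,"rx": 0,"ry": 0,"rz": 0},
  {"x": 0,"y": 0,"z": 0,"rx": 0,"ry": 0,"rz": 0},
])

```text
time_s: 15.95
ee_pos: [521.1, 17.4, 211.4]
ee_rot: [180.0, -0.0, -161.4]
force: [-1.0, 1.0, -2.1]
gripper_width: 11.6
gripper_force: 35.0
```

move_arm([
  {"x": 0,"y": 0,"z": 1.5,"rx": 0,"ry": 0,"rz": 0},
  {"x": 0,"y": 0,"z": 0,"rx": 0,"ry": 0,"rz": 0},
  {"x": 0,"y": 0,"z": 0,"rx": 0,"ry": 0,"rz": 0},
])

```text
time_s: 16.25
ee_pos: [521.3, 17.1, 210.0]
ee_rot: [-180.0, 0.0, -161.4]
force: [0.4, -1.1, -1.5]
gripper_width: 11.8
gripper_force: 35.0
```

move_arm([
  {"x": 0,"y": 0,"z": 1,"rx": 0,"ry": 0,"rz": 0},
  {"x": 0,"y": 0,"z": 0,"rx": 0,"ry": 0,"rz": 0},
  {"x": 0,"y": 0,"z": 0,"rx": 0,"ry": 0,"rz": 0},
])

```text
time_s: 16.55
ee_pos: [521.5, 17.0, 209.3]
ee_rot: [-179.9, 0.1, -161.4]
force: [0.2, -1.7, 0.8]
gripper_width: 11.2
gripper_force: 35.0
```

move_arm([
  {"x": 0,"y": 0,"z": 0.5,"rx": 0,"ry": 0,"rz": 0},
  {"x": 0,"y": 0,"z": 0,"rx": 0,"ry": 0,"rz": 0},
  {"x": 0,"y": 0,"z": 0,"rx": 0,"ry": 0,"rz": 0},
  {"x": 0,"y": 0,"z": 0,"rx": 0,"ry": 0,"rz": 0},
], squeeze=4)

```text
time_s: 16.95
ee_pos: [521.4, 17.3, 208.9]
ee_rot: [-180.0, 0.1, -161.4]
force: [0.8, -3.5, 4.3]
gripper_width: 12.0
gripper_force: 4.0
```

move_arm([
  {"x": 0,"y": 0,"z": 0,"rx": 0,"ry": 0,"rz": 0},
  {"x": 0,"y": 0,"z": 0,"rx": 0,"ry": 0,"rz": 0},
  {"x": 0,"y": 0,"z": 0,"rx": 0,"ry": 0,"rz": 0},
  {"x": 0,"y": 0,"z": 0,"rx": 0,"ry": 0,"rz": 0},
], grip=0.25)

```text
time_s: 17.35
ee_pos: [520.8, 17.6, 208.1]
ee_rot: [180.0, -0.0, -161.4]
force: [-0.5, 0.2, 0.1]
gripper_width: 22.9
gripper_force: 0.0
```

```bash
python3 -c "
from h import *
np.set_printoptions(precision=1,suppress=True)
s=state(); print(s['force'],s['gripper_width'],s['gripper_force'])
F={c:grab_frame(c) for c in ['scene','side']}
for c,f in F.items():
    pts=cloud(f,np.ones((420,560),bool)); d=pts[:,:2]-s['ee_pos'][:2]; q=pts[(np.hypot(*d.T)<50)&(pts[:,2]>95)&(pts[:,2]<150)]
    w,v=np.linalg.eigh(np.cov(q[:,:2].T)); print(c,q.mean(0),np.percentile(q,2,axis=0),'yaw',np.degrees(np.arctan2(v[1,1],v[0,1])))
g=lambda f,u,v,w,h: cv2.resize(f['img'][v:v+h,u:u+w],(400,500),interpolation=cv2.INTER_CUBIC)
cv2.imwrite('pics/j.png',np.hstack([g(F['scene'],220,160,100,125),g(F['side'],225,160,100,125)])[:,:,::-1])
"
```

```text
[-0.5  0.2  0.1] 22.893220909042824 0.0
scene [518.7  14.4 132.7] [490.7 -25.2 110.7] yaw 109.30215697551996
side [521.6  25.4 129.3] [492.9 -22.6 107. ] yaw 108.1025266867562
```

View pics/j.png

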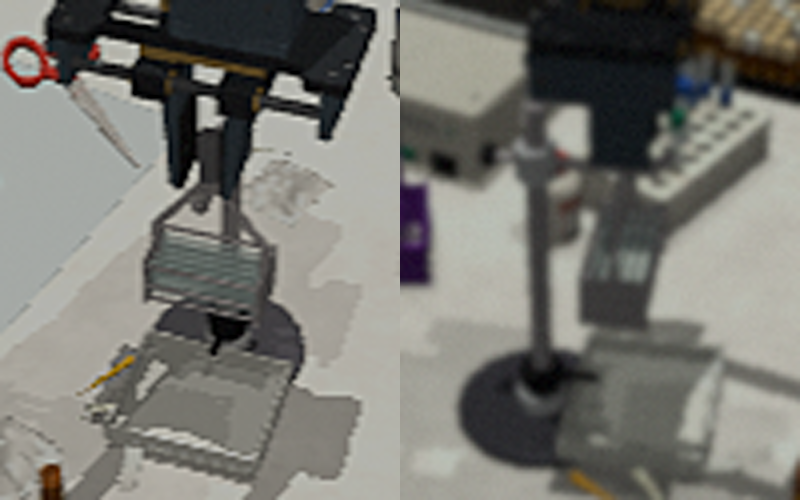

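The rack hangs on the bar behind the tip (scene crop about (207,265), tip at about (205,200)), upright and free of the fingers. Opening further and withdrawing straight up.

move_arm([
  {"x": 0,"y": 0,"z": 0,"rx": 0,"ry": 0,"rz": 0},
  {"x": 0,"y": 0,"z": 0,"rx": 0,"ry": 0,"rz": 0},
  {"x": 0,"y": 0,"z": -10,"rx": 0,"ry": 0,"rz": 0},
  {"x": 0,"y": 0,"z": -25,"rx": 0,"ry": 0,"rz": 0},
  {"x": 0,"y": 0,"z": -40,"rx": 0,"ry": 0,"rz": 0},
  {"x": 0,"y": 0,"z": -40,"rx": 0,"ry": 0,"rz": 0},
  {"x": 0,"y": 0,"z": -20,"rx": 0,"ry": 0,"rz": 0},
  {"x": 0,"y": 0,"z": 0,"rx": 0,"ry": 0,"rz": 0},
  {"x": 0,"y": 0,"z": 0,"rx": 0,"ry": 0,"rz": 0},
  {"x": 0,"y": 0,"z": 0,"rx": 0,"ry": 0,"rz": 0},
], grip=0.5)

```text
time_s: 18.45
ee_pos: [520.4, 17.4, 342.0]
ee_rot: [179.9, -0.2, -161.4]
force: [0.0, -0.1, -0.4]
gripper_width: 45.8
gripper_force: 0.0
```

move_arm([
  {"x": 0,"y": 0,"z": 0,"rx": 0,"ry": 0,"rz": 0},
  {"x": 0,"y": 0,"z": 0,"rx": 0,"ry": 0,"rz": 0},
  {"x": 0,"y": 0,"z": 0,"rx": 0,"ry": 0,"rz": 0},
  {"x": 0,"y": 0,"z": 0,"rx": 0,"ry": 0,"rz": 0},
  {"x": 0,"y": 0,"z": 0,"rx": 0,"ry": 0,"rz": 0},
  {"x": 0,"y": 0,"z": 0,"rx": 0,"ry": 0,"rz": 0},
  {"x": 0,"y": 0,"z": 0,"rx": 0,"ry": 0,"rz": 0},
  {"x": 0,"y": 0,"z": 0,"rx": 0,"ry": 0,"rz": 0},
  {"x": 0,"y": 0,"z": 0,"rx": 0,"ry": 0,"rz": 0},
  {"x": 0,"y": 0,"z": 0,"rx": 0,"ry": 0,"rz": 0},
])

```text
time_s: 19.45
ee_pos: [521.1, 17.4, 343.5]
ee_rot: [-180.0, 0.0, -161.4]
force: [-0.5, -0.4, -0.4]
gripper_width: 45.7
gripper_force: 0.0
```

```bash
python3 -c "
from h import *
np.set_printoptions(precision=1,suppress=True)
s=state(); ax=np.array([570.5,33.7]); print(s['ee_pos'],s['force'])
for c in ['scene','side','wrist']:
    f=grab_frame(c)
    pts=cloud(f,np.ones((420,560),bool)); d=pts[:,:2]-s['ee_pos'][:2]; D=np.hypot(*d.T)
    for lo,hi,R in [(100,150,52),(214,246,25)]:
        q=pts[(D<R)&(pts[:,2]>lo)&(pts[:,2]<hi)]
        if len(q)>10: w,v=np.linalg.eigh(np.cov(q[:,:2].T)); print(c,lo,len(q),np.median(q,0),np.percentile(q,2,axis=0),np.percentile(q,98,axis=0),'yaw',np.degrees(np.arctan2(v[1,1],v[0,1])))
    d=pts[:,:2]-ax; r=np.hypot(*d.T); a=np.degrees(np.arctan2(d[:,1],d[:,0]))%360
    k=(((r>18)&(r<38))|((r>66)&(r<83)))&(pts[:,2]>188)&(pts[:,2]<216)&(a>180)&(a<220)
    if k.sum()>4: print(c,'hook',k.sum(),np.median(a[k]))
    for x in landmark_of(c,'post_pointer')[:1]:
        w=at_z(f,[x['point']],33)[0]; print('ptr',w,np.degrees(np.arctan2(w[1]-ax[1],w[0]-ax[0]))%360)
"
```

```text
[521.1  17.4 343.5] [-0.5 -0.4 -0.4]
scene 100 610 [515.4  16.  135.9] [491.1 -25.  111.2] [565.7  51.  146.6] yaw 109.44541250791166
scene 214 71 [517.   15.6 234.3] [512.4  10.7 214.6] [527.9  22.5 245.3] yaw 164.2077186079751
scene hook 23 200.5156446600709
ptr [534.9  19.9  33. ] 201.14528516097806
side 100 577 [520.8  35.2 130.4] [493.1 -22.7 107.2] [566.7  58.6 145.6] yaw 108.17966579015386
side 214 77 [520.1  22.3 232.3] [515.6  12.1 215. ] [527.1  26.3 242.6] yaw 71.43542133289746
side hook 57 195.9949962198035
wrist 100 1715 [520.2  13.4 135.7] [493.7 -23.9 113.7] [565.4  53.8 145.3] yaw 108.48914841634765
wrist 214 255 [518.2  16.7 242.7] [514.6  10.7 215.8] [527.   23.2 244.4] yaw -154.3479264602348
wrist hook 205 198.9976236407007
```

```bash
python3 -c "
from workcell import job_done
print(job_done())"
```

```text
the job is handed in; nothing more can be done
None
```

The job is handed in: by the last camera measurements the hook points over the middle of the tray (198.5° against 199°), and the rack hangs upright on it about 52 mm from the post axis, released. No pass/fail verdict came back.

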